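Set the dumpling-wrapper cutting guide to 100 mm with the right gauge block

ROBOT

A 6-joint arm with a two-finger parallel gripper is mounted at the origin on the work surface. World frame = base frame: x ahead of the robot, y to its left, z up, the work surface at z = 0. Lengths are in mm, angles in rad, forces in N, time in s.
With the tool pointing down it reaches from about 350 to 875 mm from the base axis. Payload 4.2 kg.
Tool frame: the origin (TCP) lies between the finger pads; the fingertips stand 11 mm ahead of it and the grasp point (between the pads) lies 8 mm behind it; z points along the fingers, y is the direction in which the jaws open and shut (so a half turn about z gives the same grasp; the last joint's range is limited). The gripper opens to 85 mm and grips with 20 to 120 N. Pads are 22 mm wide; open, the fingers measure 114 mm over their backs; the gripper's body (76 mm by 85 mm) begins 54 mm behind the grasp point. The pads swing forward as they close: fully open they stand 13 mm farther back than shut.
Start: joints at [1.545, 0.385, 0.008, 0, -1.194, -0.259], TCP at [175.571, 599.812, 242.312] pointing down, gripper open.
Joint ranges: [-3.14, 3.14], [-1.21, 2.06], [-1.07, 1.41], [-3.16, 2.05], [-2.99, -0.16], [-3.1, 3.1]. Speed limits (rad/s): [2.79, 2.79, 3.14, 3.14, 3.14, 3.14].

INTERFACE

Orientations are given as a unit quaternion [x, y, z, w].
In Python, from bench import * gives the robot as it stands.
- The arm moves only by the tool servo_tool, never from a script. Its argument "rows" is a list of rows, each a list of 7 numbers: the opening, from 0 (shut) to 1 (fully open), then the shift along the tool's x, y, z in cm, then the turn, a rotation vector about the tool's x, y, z in degrees. A call has 1 to 12 rows; each row shifts and turns the commanded pose from where the row before left it, along the tool's axes as they then stand; what a row does not reach is not made up. A row lasts 1/10 s, in which the tool goes at most 50 mm and 8.59 degrees, less where a joint would pass 70% of its speed; a pose out of reach is approached as far as the arm can. A call is refused whole if a number of a shift passes 5 or a number of a turn 8.59, either way. A call with a gripper value outside its range is refused whole. The fingers move at their own pace and stop on an object; the grip force is fixed at half the most. Time passes only in rows, so rows that do not move let the fingers close. It gives the time, the measured TCP pose, the force and the opening at its end, in the units of the state.
- read_state(): the state, without advancing time (a new reading comes with each control period).
- get_image(name): name is "scene" or "top" or "wrist"; returns a dict with "image" (400x640x3 uint8, red, green, blue), "mtx" (3x3 intrinsics, pixels), "extrinsics" (4x4, takes a point from camera to world coordinates). Camera axes: x right, y up, looking along -z (the intrinsics and any distortion apply to the point x, -y, -z); pixel columns grow to the right and rows downward; lengths in mm; the calibration is good to about 2 mm. The wrist camera is an equidistant fisheye: a pixel r from the principal point sees the ray r / f radians off the axis. A picture is of the moment at which its call begins. There is no depth.
- job_done(): hands the job in, once; it reports no verdict.
The state is a dict: "clock": time; "joints": joint angles; "joint_vel": joint speeds; "joint_efforts": joint torques, N m; "position": TCP position; "ee_rot": TCP orientation; "contact_force": force on the tool from outside, world axes, zero at the start; "wrist_torque": the same for the moment, N m; "gripper_width": finger opening in mm.
Only numpy, scipy, OpenCV 4.12 (cv2) and the standard library are available. Lean on these libraries where they do the work, as an engineer would, in place of code of your own. Each camera call takes 0.05 s, during which the arm holds its last target. There are 200 camera calls.

TASK

Set the wrapper cutting guide to 100 mm: first turn the red clamp knob counter-clockwise until the yellow stop is free, then pick out the 100 mm gauge block from the three blue blocks and lay it flat in the middle of the white board with one end towards the fence, and let go of it. Slide the stop up until the block is held snug and square between stop and fence, then turn the knob clockwise until it is tight, leaving the block in place. Leave the other blocks, the cup, the bottle and the jar where they are.

Things in the scene. Friction and masses are not known exactly. Their poses are not given: they have to be found in the camera images.
- guide: wrapper cutting guide, fixed to the table: white board 130 (x) by 360 (y) by 12 mm; origin at the centre of its underside. At its +y end a fixed aluminium fence; along its middle slides the yellow stop; near its -y end an aluminium bracket whose sloping plate (80 mm wide in y, 90 mm up the slope, top edge 88 mm above the table, rising to +x) carries the clamp knob
- fence_face (a point): middle of the fence's inner face where it meets the board's top (159 mm to +y from the guide's origin); axes parallel to the guide's. The fence is 110 mm wide in x, 16 mm thick and 50 mm high above the board
- stop (a joint): yellow sliding stop, m: 0 = gap of 170 mm between stop and fence; grows as it slides to the guide's +y, towards the fence: gap = 0.170 - value; largest value 0.100; starts at 0 to 0.04. Free, it slides with about 3 N; with the knob tight it holds against more than 30 N
- stop_tab (a point): top centre of the stop's upright tab, 92 mm above the table; axes as the guide's. Tab: 50 mm wide (x), 16 mm thick (y), free for its upper 45 mm; below it a plate of the same thickness, 90 mm wide; the +y face of both, 8 mm to +y of this point, meets the block. A steel bar 28 mm wide, its top 24 mm above the table, runs from the stop to -y under the bracket
- knob (a joint): clamp knob, rad: 1.3 = tight end stop, 0 = loose end stop. Seen from outside along its axis it tightens clockwise and loosens counter-clockwise; begins to clamp at 0.7; starts at 1.15 to 1.3. It turns with 0.1 to 0.25 N m and stays where it is left
- knob_grip (a point): grip point on the knob's axis, 24 mm out from the sloping plate, 120 mm to -y of the guide's origin. z: the axis, out and up, tilted 35 degrees from vertical to the guide's -x (robot's side); x: along the red bar grip, 60 mm long, 16 mm thick (y), from 8 to 36 mm above the plate, on a black foot of radius 17 mm. With the knob at 0.65 the bar points straight up the slope
- block_80: plain blue gauge block, 80 mm long (its x axis), 40 mm wide (y), 30 mm high (z); origin at the centre of its underside; about 88 g. Starts flat on the table between robot and guide, its length roughly along world y, in a row of three look-alikes that differ only in length (80, 100, 120 mm), in random order
- block_100: plain blue gauge block, 100 mm long (its x axis), 40 mm wide (y), 30 mm high (z); origin at the centre of its underside; about 110 g. Starts flat on the table between robot and guide, its length roughly along world y, in a row of three look-alikes that differ only in length (80, 100, 120 mm), in random order. This is the one to use
- block_120: plain blue gauge block, 120 mm long (its x axis), 40 mm wide (y), 30 mm high (z); origin at the centre of its underside; about 132 g. Starts flat on the table between robot and guide, its length roughly along world y, in a row of three look-alikes that differ only in length (80, 100, 120 mm), in random order
- cup: bystander: a paper-white cup, 90 mm across, 100 mm high, origin under its centre
- bottle: bystander: a white bottle with a blue cap, 64 mm across, 190 mm high, origin under its centre
- jar: bystander: an amber jar with a red lid, 72 mm across, 80 mm high, origin under its centre
Things that resemble listed ones, but are neither listed nor needed, are in the scene too. Leave any purple look-alike of the block_100 alone.

How it is judged (in metres and radians):
On the way, in this order (a step that is already met when the one before it is completed fails the run):
1. the clamp knob has been turned counter-clockwise so far that the stop is free (knob below 0.6 rad) (value of joint knob below 0.6 rad), for 0.2 s.
2. the 100 mm block lies flat on the board between fence and stop, its length roughly across the gap, let go (x of block_100 in the frame of fence_face between -0.03 and 0.03 m and z of block_100 in the frame of fence_face below 0.004 m and y of block_100 in the frame of fence_face between -0.13 and -0.045 m and angle between the x axis of block_100 and the y axis of fence_face, either way round below 0.35 rad and contact force between the fingers and block_100 below 0.2 N and linear speed of block_100 below 0.02 m/s), for 0.2 s.
3. the stop has been slid up so that the block is held between stop and fence (gap 97.5 to 103 mm) (value of joint stop between 0.067 and 0.0725 m), for 0.2 s.
At the end, for the whole second after the job is handed in: 100 mm block flat on the board within 30 mm of its middle line, square within 0.06 rad, centre 47 to 53.5 mm from the fence face; stop 97.5 to 103 mm from the fence; knob tight (above 1.05 rad); all at rest; other blocks and bystanders within 30 mm of their start, not tipped (all of step 3 and x of block_100 in the frame of fence_face between -0.03 and 0.03 m and z of block_100 in the frame of fence_face below 0.004 m and y of block_100 in the frame of fence_face between -0.0535 and -0.047 m and angle between the x axis of block_100 and the y axis of fence_face, either way round below 0.06 rad and linear speed of block_100 below 0.01 m/s and value of joint knob above 1.05 rad); the robot touches nothing.
It fails at once if the 80 mm block is shifted by more than 30 mm (distance of block_80 from where it was at the start of the episode above 0.03 m).
It fails at once if the 120 mm block is shifted by more than 30 mm (distance of block_120 from where it was at the start of the episode above 0.03 m).
It fails at once if the cup is shifted by more than 30 mm or tipped (distance of cup from where it was at the start of the episode above 0.03 m or angle between cup's own z axis and vertical above 0.4 rad).
It fails at once if the bottle is shifted by more than 30 mm or tipped (distance of bottle from where it was at the start of the episode above 0.03 m or angle between bottle's own z axis and vertical above 0.4 rad).
It fails at once if the jar is shifted by more than 30 mm or tipped (distance of jar from where it was at the start of the episode above 0.03 m or angle between jar's own z axis and vertical above 0.4 rad).
It also fails if it takes over 67 s, if anything falls off the work surface, if the arm or the gripper's body presses on something with over 40 N, if the wrist force passes 120 N, or if a joint passes its speed limit or range.

## Working session

There is one attempt and no reset: what is moved stays moved. The work goes in short steps, Python scripts to look and compute and a tool call to move; the robot and the scene stay as the last step left them, time stands still between calls to the robot, and variables do not carry over. Pictures are saved under pics/ and viewed, about 8 in all and at most 12, crops included, and the job is handed in when it is done.

Besides the shell and the picture viewer there is one more tool, called after "Request:" as a command line: name --pt "numbers of a row" for each row, then --argument value for the rest. servo_tool: Moves the arm, as the interface text tells. Its arguments: {"type":"object","properties":{"rows":{"type":"array","items":{"type":"array","items":{"type":"number"}}}},"required":["rows"]}

```bash
mkdir -p pics; ls
python3 - <<'E'
from bench import *
import cv2,numpy as np,pickle
s=read_state();print({k:np.round(v,3).tolist() for k,v in s.items()})
d={}
for n in("scene","top","wrist"):
    g=get_image(n);d[n]=g;cv2.imwrite(f"pics/{n}0.png",g["image"][:,:,::-1]);print(n,np.round(g["mtx"],1).tolist(),np.round(g["extrinsics"],3).tolist(),[k for k in g])
pickle.dump(d,open("im0.pkl","wb"))
E
```

```text
pics
{'clock': 0.0, 'joints': [1.545, 0.386, 0.007, -0.001, -1.194, -0.259], 'joint_vel': [0.001, 0.0, -0.002, 0.001, -0.001, -0.0], 'joint_efforts': [-0.0, -39.229, 18.84, 4.186, -0.005, -0.0], 'position': [175.405, 599.287, 241.209], 'ee_rot': [0.99, -0.142, -0.0, 0.001], 'contact_force': [0.536, -1.148, 0.154], 'wrist_torque': [-0.025, -0.001, 0.019], 'gripper_width': 85.226}
scene [[441.7, 0.0, 320.8], [0.0, 441.7, 205.8], [0.0, 0.0, 1.0]] [[0.006, -0.868, 0.497, 1135.617], [1.0, 0.0, -0.012, -17.804], [0.011, 0.497, 0.867, 1171.033], [0.0, 0.0, 0.0, 1.0]] ['image', 'mtx', 'extrinsics']
top [[478.1, 0.0, 314.8], [0.0, 478.1, 199.8], [0.0, 0.0, 1.0]] [[0.023, 0.997, -0.068, 396.028], [-1.0, 0.023, -0.004, -13.254], [-0.002, 0.068, 0.998, 1418.295], [0.0, 0.0, 0.0, 1.0]] ['image', 'mtx', 'extrinsics']
wrist [[309.7, 0.0, 314.1], [0.0, 309.7, 202.2], [0.0, 0.0, 1.0]] [[-0.281, 0.919, 0.277, 245.7], [-0.96, -0.269, -0.08, 579.419], [0.001, -0.288, 0.958, 372.743], [0.0, 0.0, 0.0, 1.0]] ['image', 'mtx', 'extrinsics']
```

View pics/top0.png

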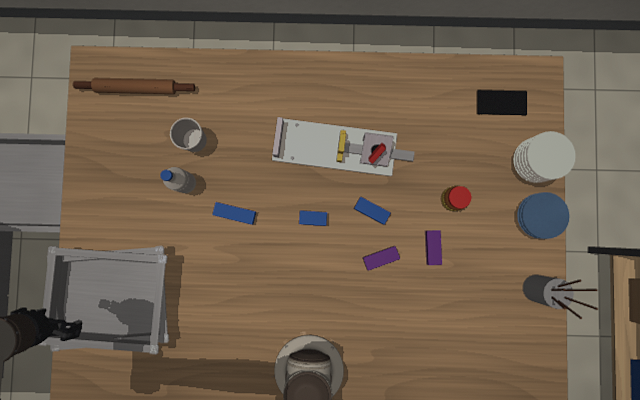

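View pics/scene0.png

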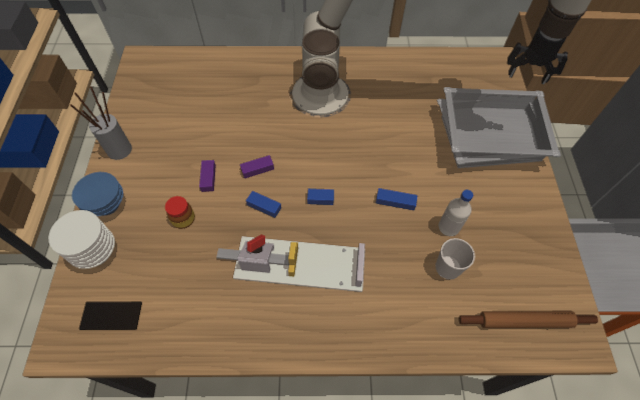

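Top view (left = world +y, up = +x):
- Blue blocks at (234,213), (313,218) and (372,210), about 43, 28 and 37 px long. The last is the likely 100 mm block.
- Purple look-alikes at (381,258) and (434,248).
- Blue bottle cap at (166,175), blue plates at (543,215).
- Guide at (335,147), with fence at (278,140), yellow stop at (342,146) and red knob at (377,153). The red jar lid is at (459,198).

```bash
cat > h.py <<'E'
import numpy as np,cv2,pickle
from scipy.spatial.transform import Rotation as R
def ray(g,uv):
    K=g["mtx"];E=g["extrinsics"];uv=np.atleast_2d(uv).astype(float)
    d=np.c_[(uv[:,0]-K[0,2])/K[0,0],-(uv[:,1]-K[1,2])/K[1,1],-np.ones(len(uv))]
    return E[:3,3],d@E[:3,:3].T
def rayw(g,uv):
    K=g["mtx"];E=g["extrinsics"];uv=np.atleast_2d(uv).astype(float)
    p=(uv-K[:2,2])/K[0,0];r=np.linalg.norm(p,axis=1,keepdims=True)
    q=p/np.maximum(r,1e-9)*np.sin(r)
    d=np.c_[q[:,0],-q[:,1],-np.cos(r)]
    return E[:3,3],d@E[:3,:3].T
def onz(g,uv,z,f=ray):
    o,d=f(g,uv);return o+d*((z-o[2])/d[:,2])[:,None]
def proj(g,P,wrist=False):
    K=g["mtx"];E=g["extrinsics"];c=(np.atleast_2d(P)-E[:3,3])@E[:3,:3];c=c*[1,-1,-1]
    if wrist:
        n=np.linalg.norm(c[:,:2],axis=1,keepdims=True);th=np.arctan2(n,c[:,2:]);q=c[:,:2]/n*th
    else:q=c[:,:2]/c[:,2:]
    return q*K[0,0]+K[:2,2]
def mask(im,lo,hi):return cv2.inRange(cv2.cvtColor(im,cv2.COLOR_RGB2HSV),lo,hi)
def blobs(m,amin=60):
    c,_=cv2.findContours(m,cv2.RETR_EXTERNAL,cv2.CHAIN_APPROX_NONE);return [x[:,0,:] for x in c if cv2.contourArea(x)>amin]
E
python3 - <<'E'
from h import *
d=pickle.load(open("im0.pkl","rb"))
for n in("top","scene"):
    g=d[n];im=g["image"]
    for nm,lo,hi,z in(("blue",(105,130,60),(120,255,255),30),("purple",(125,80,40),(155,255,255),30),("yellow",(20,120,80),(32,255,255),92),("red",(0,180,90),(6,255,255),90),("white",(0,0,175),(180,40,255),12)):
        for c in blobs(mask(im,lo,hi)):
            u=c.mean(0)
            if n=="top" and not(200<u[0]<480 and 100<u[1]<270):continue
            if n=="scene" and not(160<u[0]<420 and 150<u[1]<300):continue
            P=onz(g,c,z)[:,:2].astype(np.float32)
            r=cv2.minAreaRect(P);b=cv2.boxPoints(r);e=[b[1]-b[0],b[2]-b[1]];e=max(e,key=np.linalg.norm)
            print(n,nm,u.round(),"ctr",np.round(r[0]),"size",np.round(sorted(r[1])),"ang",round(np.degrees(np.arctan2(e[1],e[0]))%180,1))
            if nm in("white",):print(np.round(b).tolist())
top=d["top"]["image"][90:240,200:480];cv2.imwrite("pics/c1.png",cv2.resize(top,None,fx=2.8,fy=2.8,interpolation=cv2.INTER_CUBIC)[:,:,::-1])
E
```

```text
top blue [313. 218.] ctr [438.  -3.] size [38. 77.] ang 87.5
top blue [234. 213.] ctr [447. 226.] size [ 37. 119.] ang 77.4
top blue [372. 211.] ctr [ 464. -175.] size [39. 98.] ang 63.2
top purple [381. 258.] ctr [ 328. -203.] size [ 40. 100.] ang 110.8
top purple [433. 248.] ctr [ 362. -353.] size [43. 98.] ang 3.1
top yellow [342. 141.] ctr [654. -80.] size [15. 58.] ang 174.9
top red [460. 197.] ctr [ 503. -411.] size [58. 59.] ang 0.2
top red [377. 153.] ctr [ 623. -178.] size [18. 58.] ang 136.4
scene blue [263. 203.] ctr [ 470. -174.] size [39. 99.] ang 63.2
scene blue [397. 197.] ctr [452. 227.] size [ 39. 117.] ang 77.7
scene blue [320. 195.] ctr [443.  -4.] size [39. 73.] ang 88.9
scene purple [207. 175.] ctr [ 371. -353.] size [ 43. 113.] ang 3.1
scene purple [257. 166.] ctr [ 338. -202.] size [55. 98.] ang 111.1
scene yellow [292. 259.] ctr [676. -80.] size [22. 95.] ang 174.2
scene yellow [184. 221.] ctr [ 563. -378.] size [34. 65.] ang 125.8
scene red [256. 243.] ctr [ 630. -178.] size [27. 57.] ang 125.6
scene red [176. 206.] ctr [ 518. -409.] size [60. 61.] ang 180.0
scene white [303. 270.] ctr [655. -62.] size [127. 353.] ang 83.9
[[572.0, -231.0], [699.0, -244.0], [737.0, 107.0], [610.0, 120.0]]
scene white [278. 245.] ctr [ 605. -128.] size [43. 70.] ang 84.2
[[580.0, -161.0], [623.0, -165.0], [630.0, -95.0], [587.0, -91.0]]
```

View pics/c1.png

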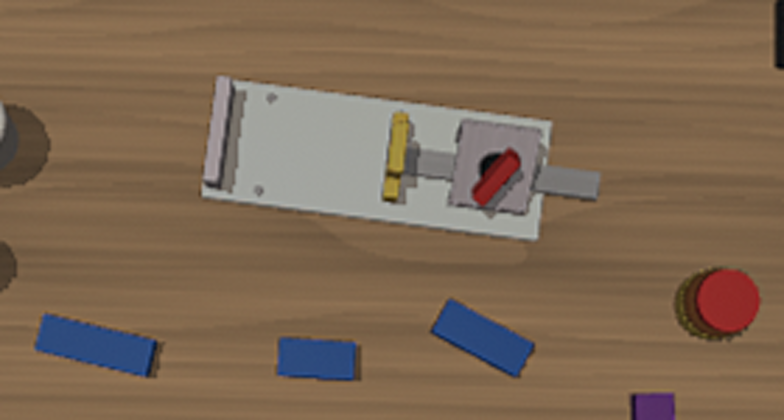

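The three blue blocks measure about 80 mm at (438,-3), 119 mm at (447,226) and 98 mm at (466,-175), so I'll use the last one. The crop confirms it is blue, with the two purple look-alikes lying nearer the robot. Next I refine the guide pose and plan the move to the knob pre-grasp.

```bash
cat >> h.py <<'E'
def plan(p1,R1,nt=None,nr=None,s=None):
    """rows: straight shift at the present orientation, then turn in place"""
    from bench import read_state
    s=s or read_state();p0=s["position"];R0=R.from_quat(s["ee_rot"])
    t=R0.inv().apply(np.array(p1)-p0)/10;w=np.degrees((R0.inv()*R1).as_rotvec())
    nt=nt or int(np.ceil(np.linalg.norm(t)/4.5)) or 1;nr=nr or int(np.ceil(np.linalg.norm(w)/8.3)) or 1
    print("shift",np.round(t,2),nt,"x",np.round(t/nt,2),"| turn",np.round(w,1),nr,"x",np.round(w/nr,2))
def RG(yaw):return R.from_euler("z",yaw,degrees=True)
A=np.radians(35)
def Rknob(yaw,k):
    z=np.array([np.sin(A),0,-np.cos(A)]);f=k-.65
    up=np.array([np.cos(A),0,np.sin(A)]);x=R.from_rotvec(z*f).apply(up)  # clockwise from outside = + about tool z
    return RG(yaw)*R.from_matrix(np.c_[x,np.cross(z,x),z])
E
python3 - <<'E'
from h import *
d=pickle.load(open("im0.pkl","rb"));g=d["top"]
px=np.array([[202,195],[537,240],[551,121]])/2.8+[200,90]
c=onz(g,px,12);print(c.round(),"mid",((c[0]+c[2])/2).round(1),np.linalg.norm(c[1]-c[0]),np.linalg.norm(c[2]-c[1]),np.degrees(np.arctan2(*(c[0]-c[1])[[1,0]])))
print("bottle",onz(g,[[166,175]],190))
# two-view knob bar top
o1,a=ray(d["top"],[[377,152.5]]);o2,b=ray(d["scene"],[[256,243]])
t=np.linalg.lstsq(np.c_[a[0],-b[0]],o2-o1,rcond=None)[0];print("knob 2view",o1+a[0]*t[0],o2+b[0]*t[1])
yaw=-6.1;G=np.array([653,-62,0.])
for gx in(-13.8,):
    kg=G+RG(yaw).apply([gx,-120,82]);print("knob_grip",kg)
Rk=Rknob(yaw,1.21);print(Rk.as_matrix().round(2));pre=kg-Rk.as_matrix()[:,2]*100;print(pre)
plan(pre,Rk)
E
```

```text
[[ 609.  121.   12.]
 [ 569. -234.   12.]
 [ 697. -247.   12.]] mid [652.8 -62.9  12. ] 357.48023861251534 128.24415603348007 83.62163755583579
bottle [[535.52096674 377.61891013 190.        ]]
knob 2view [ 625.88869416 -180.82347652   79.07390155] [ 625.82228175 -178.93067033   78.82566543]
knob_grip [ 626.52644781 -179.85410911   82.        ]
[[ 0.63 -0.52  0.57]
 [-0.6  -0.8  -0.06]
 [ 0.49 -0.3  -0.82]]
[ 569.49356636 -173.75905238  163.91520443]
shift [59.55 63.12  7.87] 20 x [2.98 3.16 0.39] | turn [12.8 32.8 21.2] 5 x [2.56 6.56 4.24]
```

Request:
servo_tool --pt "1 3 3.2 0.4 0 0 0" --pt "1 3 3.2 0.4 0 0 0" --pt "1 3 3.2 0.4 0 0 0" --pt "1 3 3.2 0.4 0 0 0" --pt "1 3 3.2 0.4 0 0 0" --pt "1 3 3.2 0.4 0 0 0" --pt "1 3 3.2 0.4 0 0 0" --pt "1 3 3.2 0.4 0 0 0" --pt "1 3 3.2 0.4 0 0 0" --pt "1 3 3.2 0.4 0 0 0" --pt "1 3 3.2 0.4 0 0 0" --pt "1 3 3.2 0.4 0 0 0"

```text
clock: 1.35
position: [413.5, 128.4, 194.3]
ee_rot: [0.99, -0.142, 0.0, -0.0]
contact_force: [0.4, 0.6, -0.2]
gripper_width: 85.4
```

Request:
servo_tool --pt "1 3 3.1 0.4 0 0 0" --pt "1 3 3.1 0.4 0 0 0" --pt "1 3 3.1 0.4 0 0 0" --pt "1 3 3.1 0.4 0 0 0" --pt "1 3 3.1 0.4 0 0 0" --pt "1 3 3.1 0.4 0 0 0" --pt "1 3 3.1 0.4 0 0 0" --pt "1 2.5 3 0.2 0 0 0"

```text
clock: 2.15
position: [569.8, -174.8, 163.4]
ee_rot: [0.99, -0.142, -0.001, 0.0]
contact_force: [0.2, 0.0, 0.4]
gripper_width: 85.4
```

Request:
servo_tool --pt "1 0 0 0 2.56 6.56 4.24" --pt "1 0 0 0 2.56 6.56 4.24" --pt "1 0 0 0 2.56 6.56 4.24" --pt "1 0 0 0 2.56 6.56 4.24" --pt "1 0 0 0 2.56 6.56 4.24" --pt "1 0 0 0 0 0 0" --pt "1 0 0 0 0 0 0"

```text
clock: 2.85
position: [572.0, -183.6, 174.9]
ee_rot: [0.905, -0.308, 0.283, -0.08]
contact_force: [0.7, 0.3, -1.2]
gripper_width: 84.9
```

Run:
```python
from h import *
from bench import *
g=get_image("wrist");im=g["image"];pickle.dump(g,open("w1.pkl","wb"));t=get_image("top")
cv2.imwrite("pics/w1.png",im[:,:,::-1])
yaw=-6.1;G=np.array([653,-62,0.]);kg=G+RG(yaw).apply([-13.8,-120,82])
Rk=Rknob(yaw,1.21);print(read_state()["joints"]);plan(kg-Rk.as_matrix()[:,2]*100,Rk)
print("expect grip px",proj(g,kg,True),"bar top",proj(g,kg-Rk.as_matrix()[:,2]*12,True))
m=mask(im,(0,150,60),(8,255,255))|mask(im,(174,150,60),(180,255,255))
n=RG(yaw).apply([-np.sin(A),0,np.cos(A)]);x0=RG(yaw).apply([np.cos(A),0,np.sin(A)]);y0=np.cross(n,x0)
q=kg+n*12
for c in blobs(m,100):
    o,d=rayw(g,c);P=o+d*(((q-o)@n)/(d@n))[:,None]-q
    uv=np.c_[P@x0,P@y0].astype(np.float32);r=cv2.minAreaRect(uv);b=cv2.boxPoints(r);e=max([b[1]-b[0],b[2]-b[1]],key=np.linalg.norm)
    print(c.mean(0).round(),"bar ctr in plate axes(up,+y)",np.round(r[0],1),np.round(r[1],1),"ang from up",np.degrees(np.arctan2(e[1],e[0])))
```

```text
[-0.03672781  0.21679192 -0.59732396  0.05913118 -0.15984701  0.89530523]
shift [-1.31 -0.24  0.7 ] 1 x [-1.31 -0.24  0.7 ] | turn [-1.   1.6  0. ] 1 x [-1.01  1.6   0.02]
expect grip px [[312.8594168  214.86800593]] bar top [[312.52990912 220.3063059 ]]
[312. 219.] bar ctr in plate axes(up,+y) [-0.1  0.6] [17.3 62.7] ang from up -29.954185
[601. 169.] bar ctr in plate axes(up,+y) [-118.  -283.8] [123.   72.4] ang from up 39.28467
```

View pics/w1.png

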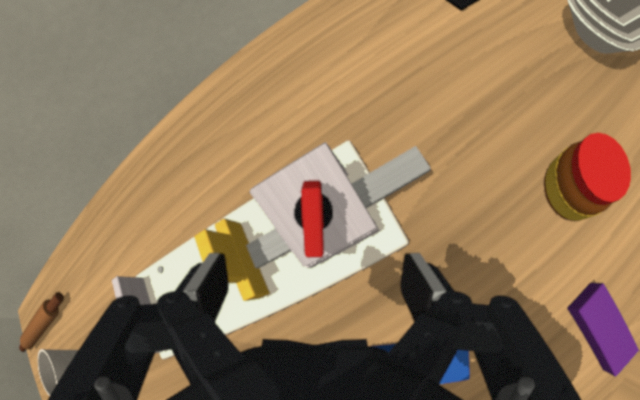

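Wrist view: the red bar is at (312,219), within 1 mm of where the estimate puts it, and the knob reads about 1.17 rad. Joint 5 sits at its limit, so I approach and check the tilt again on the way.

Request:
servo_tool --pt "1 -0.6 -0.1 1.5 0 0 0" --pt "1 -0.6 -0.1 1.5 0 0 0" --pt "1 0 0 1.5 -0.5 0.8 0" --pt "1 0 0 1.5 -0.5 0.8 1" --pt "1 0 0 0 0 0 1" --pt "1 0 0 0 0 0 0"

```text
clock: 3.55
position: [600.6, -192.1, 130.4]
ee_rot: [0.901, -0.323, 0.276, -0.091]
contact_force: [0.2, -0.7, 0.0]
gripper_width: 84.9
```

Run:
```python
from h import *
from bench import *
yaw=-6.1;G=np.array([653,-62,0.]);kg=G+RG(yaw).apply([-13.8,-120,82])
Rk=Rknob(yaw,1.17);print(read_state()["joints"],read_state()["contact_force"]);plan(kg+Rk.as_matrix()[:,2]*4,Rk)
```

```text
[-0.06774121  0.33215044 -0.49153319 -0.15155107 -0.16044556  1.09311098] [ 0.22140435 -0.65670784  0.00505422]
shift [-1.22 -0.67  5.85] 2 x [-0.61 -0.33  2.92] | turn [-1.5  2.5 -4.3] 1 x [-1.5   2.53 -4.33]
```

Request:
servo_tool --pt "1 -0.6 -0.3 1.5 0 0 -2" --pt "1 -0.6 -0.3 1.5 0 0 -2" --pt "1 0 0 1 0 0 0" --pt "1 0 0 0 0 0 0"

```text
clock: 3.95
position: [618.5, -186.3, 96.7]
ee_rot: [0.913, -0.289, 0.274, -0.089]
contact_force: [0.2, -0.2, -0.5]
gripper_width: 85.6
```

Run:
```python
from h import *
from bench import *
yaw=-6.1;G=np.array([653,-62,0.]);kg=G+RG(yaw).apply([-13.8,-120,82])
Rk=Rknob(yaw,1.17);print(read_state()["joints"],read_state()["contact_force"]);plan(kg+Rk.as_matrix()[:,2]*4,Rk)
```

```text
[-0.0742654   0.4073558  -0.42715958 -0.29154739 -0.16045632  1.30712257] [ 0.16376483 -0.2080882  -0.47137196]
shift [-0.46 -0.42  2.08] 1 x [-0.46 -0.42  2.08] | turn [-2.3  3.3 -0.3] 1 x [-2.31  3.3  -0.33]
```

Request:
servo_tool --pt "1 -0.3 -0.2 1 0 0 0" --pt "1 -0.2 -0.2 1 0 0 0" --pt "1 0 0 0 0 0 0"

```text
clock: 4.25
position: [627.9, -182.7, 80.6]
ee_rot: [0.914, -0.288, 0.272, -0.093]
contact_force: [-0.9, -0.4, 0.8]
gripper_width: 85.6
```

Run:
```python
from h import *
from bench import *
yaw=-6.1;G=np.array([653,-62,0.]);kg=G+RG(yaw).apply([-13.8,-120,82])
Rk=Rknob(yaw,1.17);print(read_state()["joints"],read_state()["contact_force"]);plan(kg+Rk.as_matrix()[:,2]*4,Rk)
```

```text
[-0.07674538  0.44375568 -0.39562483 -0.35370582 -0.16052098  1.37063192] [-0.86407158 -0.37765069  0.84654525]
shift [-0.17 -0.2   0.2 ] 1 x [-0.17 -0.2   0.2 ] | turn [-2.7  3.6 -0.3] 1 x [-2.65  3.63 -0.34]
```

Request:
servo_tool --pt "1 -0.2 -0.2 0.1 0 0 0" --pt "0.5 0 0 0 0 0 0" --pt "0 0 0 0 0 0 0" --pt "0 0 0 0 0 0 0" --pt "0 0 0 0 0 0 0" --pt "0 0 0 0 0 0 0" --pt "0 0 0 0 0 0 0" --pt "0 0 0 0 0 0 0"

```text
clock: 5.05
position: [627.5, -180.6, 81.3]
ee_rot: [0.914, -0.287, 0.272, -0.094]
contact_force: [-7.7, 3.8, 11.6]
gripper_width: 15.4
```

Request:
servo_tool --pt "0 0 0 0 0 0 -6" --pt "0 0 0 0 0 0 -6" --pt "0 0 0 0 0 0 -6" --pt "0 0 0 0 0 0 -6"

```text
clock: 5.45
position: [627.9, -179.7, 81.6]
ee_rot: [0.954, -0.089, 0.286, -0.035]
contact_force: [-7.9, 10.0, 14.0]
gripper_width: 15.0
```

```bash
cat > k.py <<'E'
from h import *
from bench import *
import sys
yaw=-6.1;G=np.array([653,-62,0.]);kg=G+RG(yaw).apply([-13.8,-120,82])
s=read_state();print(s["joints"].round(3) if hasattr(s["joints"],"round") else s["joints"],np.round(s["contact_force"],1),np.round(s["wrist_torque"],2))
# knob angle implied by tool x projected on plate
n=RG(yaw).apply([-np.sin(A),0,np.cos(A)]);x0=RG(yaw).apply([np.cos(A),0,np.sin(A)]);y0=np.cross(n,x0)
x=R.from_quat(s["ee_rot"]).as_matrix()[:,0];k=.65-np.arctan2(x@y0,x@x0);print("k",k)
Rk=Rknob(yaw,k);plan(kg+Rk.as_matrix()[:,2]*4,Rk)
E
python3 k.py
```

```text
[-0.073  0.441 -0.395 -0.359 -0.163  1.796] [-7.9 10.  14. ] [0.66 1.71 0.08]
k 0.7520231101665771
shift [-0.07  0.06  0.29] 1 x [-0.07  0.06  0.29] | turn [-4.1  2.2 -0.1] 1 x [-4.11  2.21 -0.08]
```

Turning well with small forces.

Request:
servo_tool --pt "0 0 0 0 0 0 -6" --pt "0 0 0 0 0 0 -6" --pt "0 0 0 0 0 0 -6" --pt "0 0 0 0 0 0 -5" --pt "0 0 0 0 0 0 0" --pt "0 0 0 0 0 0 0"

```text
clock: 6.05
position: [627.7, -178.3, 81.7]
ee_rot: [0.952, 0.102, 0.287, 0.021]
contact_force: [-10.7, 14.2, 14.8]
gripper_width: 15.0
```

```bash
python3 k.py
```

```text
[-0.071  0.44  -0.396 -0.36  -0.164  2.194] [-10.7  14.2  14.8] [1.64 1.33 1.11]
k 0.3543694345403907
shift [-0.11  0.17  0.31] 1 x [-0.11  0.17  0.31] | turn [-4.7  0.4 -0. ] 1 x [-4.73  0.45 -0.02]
```

Request:
servo_tool --pt "0.6 0 0 0 0 0 0" --pt "0.6 0 0 0 0 0 0" --pt "0.6 0 0 0 0 0 0" --pt "0.6 0 0 0 0 0 0" --pt "0.6 0 0 -2 0 0 0" --pt "0.6 0 0 -4 0 0 0" --pt "0.9 0 0 -4 0 0 0" --pt "0.9 0 0 -3 0 0 0" --pt "0.9 0 0 0 0 0 0"

```text
clock: 6.95
position: [556.5, -183.5, 192.3]
ee_rot: [0.952, 0.101, 0.29, 0.023]
contact_force: [0.1, -1.0, -0.0]
gripper_width: 76.7
```

```bash
cat >> k.py <<'E'
g=get_image("wrist");im=g["image"]
m=mask(im,(0,150,60),(8,255,255))|mask(im,(174,150,60),(180,255,255))
q=kg+n*12
for c in blobs(m,100):
    o,d=rayw(g,c);P=o+d*(((q-o)@n)/(d@n))[:,None]-q
    uv=np.c_[P@x0,P@y0].astype(np.float32);r=cv2.minAreaRect(uv);b=cv2.boxPoints(r);e=max([b[1]-b[0],b[2]-b[1]],key=np.linalg.norm);e=e*np.sign(e[0])
    print("red",c.mean(0).round(),np.round(r[0],1),np.round(r[1],1),"knob",.65-np.arctan2(e[1],e[0]))
E
python3 k.py
python3 - <<'E'
from h import *
a=np.radians(63.2);x=np.array([np.cos(a),np.sin(a),0]);z=np.array([0,0,-1.])
plan([467,-175,150],R.from_matrix(np.c_[x,np.cross(z,x),z]))
E
```

```text
[-0.075  0.176 -0.499 -0.181 -0.313  2.012] [ 0.1 -1.  -0. ] [-0.05  1.07 -0.01]
k 0.35538423242755157
shift [-0.27 -0.21 13.46] 3 x [-0.09 -0.07  4.49] | turn [-4.4  0.2 -0. ] 1 x [-4.42  0.17 -0.01]
red [309. 202.] [-0.5  2.1] [61.3 17.9] knob 0.35152116
shift [-9.31 -2.81 -1.6 ] 3 x [-3.1  -0.94 -0.53] | turn [ 20.5 -28.1 -49.6] 8 x [ 2.56 -3.51 -6.2 ]
```

Request:
servo_tool --pt "1 -3.1 -0.9 -0.5 0 0 0" --pt "1 -3.1 -0.9 -0.5 0 0 0" --pt "1 -3.1 -0.9 -0.5 0 0 0" --pt "1 0 0 0 2.56 -3.5 -6.2" --pt "1 0 0 0 2.56 -3.5 -6.2" --pt "1 0 0 0 2.56 -3.5 -6.2" --pt "1 0 0 0 2.56 -3.5 -6.2" --pt "1 0 0 0 2.56 -3.5 -6.2" --pt "1 0 0 0 2.56 -3.5 -6.2" --pt "1 0 0 0 2.56 -3.5 -6.2" --pt "1 0 0 0 2.56 -3.5 -6.2" --pt "1 0 0 0 0 0 0"

```text
clock: 8.2
position: [469.0, -175.2, 145.7]
ee_rot: [0.851, 0.525, -0.002, -0.002]
contact_force: [0.4, -1.5, 0.1]
gripper_width: 85.6
```

Run:
```python
from h import *
from bench import *
print(read_state()["joints"])
g=get_image("wrist");im=g["image"];cv2.imwrite("pics/w2.png",im[:,:,::-1]);c0=None
for c in blobs(mask(im,(105,130,50),(122,255,255)),300):
    P=onz(g,c,30,rayw)[:,:2].astype(np.float32);r=cv2.minAreaRect(P);b=cv2.boxPoints(r);e=max([b[1]-b[0],b[2]-b[1]],key=np.linalg.norm);an=np.degrees(np.arctan2(e[1],e[0]))%180
    print(c.mean(0).round(),np.round(r[0],1),np.round(r[1],1),an)
    if np.hypot(*(np.array(r[0])-[467,-175]))<25:
        a=np.radians(an);x=np.array([np.cos(a),np.sin(a),0]);z=np.array([0,0,-1.])
        plan([*r[0],18],R.from_matrix(np.c_[x,np.cross(z,x),z]))
```

```text
[-3.31726132e-02  2.75697099e-01 -4.24107324e-01 -1.09666040e-03
 -8.77269731e-01  2.70935591e+00]
[310. 196.] [ 465.9 -171.9] [98.9 37.7] 63.071453
shift [ 0.2  -0.26 12.78] 3 x [ 0.07 -0.09  4.26] | turn [-0.3  0.   0.1] 1 x [-0.33  0.02  0.06]
[195.  42.] [441.6  -4.5] [83.5 41.7] 87.45502
```

View pics/w2.png

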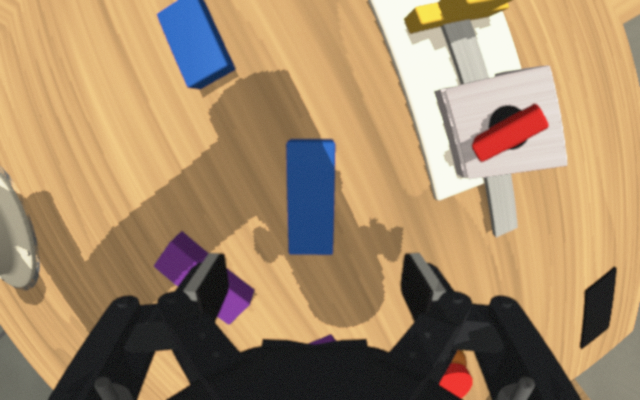

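Wrist view: the blue block at (310,196) measures 99 × 38 mm and lies between the jaws. The fingers are clear of the purple blocks, so I descend and grip.

Request:
servo_tool --pt "1 0.1 -0.1 3.5 0 0 0" --pt "1 0.1 -0.1 3.5 0 0 0" --pt "1 0 -0.1 3.5 0 0 0" --pt "1 0 0 2.3 0 0 0" --pt "0.3 0 0 0 0 0 0" --pt "0.3 0 0 0 0 0 0" --pt "0.3 0 0 0 0 0 0" --pt "0.3 0 0 0 0 0 0" --pt "0.3 0 0 0 0 0 0" --pt "0.3 0 0 0 0 0 0"

```text
clock: 9.25
position: [466.7, -172.4, 21.3]
ee_rot: [0.852, 0.524, 0.0, -0.0]
contact_force: [0.7, 0.3, 7.3]
gripper_width: 38.4
```

Request:
servo_tool --pt "0.3 0 0 -2 0 0 0" --pt "0.3 0 0 -4 0 0 0" --pt "0.3 0 0 -4 0 0 0" --pt "0.3 0 0 -3 0 0 0" --pt "0.3 0 0 0 0 0 0"

```text
clock: 9.75
position: [468.6, -172.8, 154.5]
ee_rot: [0.852, 0.524, 0.003, 0.002]
contact_force: [0.1, 0.7, -1.1]
gripper_width: 38.4
```

Run:
```python
from h import *
from bench import *
g=get_image("top");im=g["image"]
yaw=-6.2;G=np.array([653,-62,0.])
for nm,lo,hi,z in(("yellow",(20,120,60),(32,255,255),92),("fence?",(150,8,120),(180,60,255),62)):
  for c in blobs(mask(im,lo,hi),40):
    u=c.mean(0)
    if 250<u[0]<420 and 100<u[1]<180:
        P=onz(g,c,z);r=cv2.minAreaRect(P[:,:2].astype(np.float32));q=RG(yaw).inv().apply(P-G);print(nm,u,np.round(r[0],1),np.round(r[1],1),"guide y range",q[:,1].min(),q[:,1].max(),"x",q[:,0].min(),q[:,0].max())
F=G+RG(yaw).apply([0,159,12]);T=G+RG(yaw).apply([0,159-66,0]);T[2]=135;print("fence",F,"target",T)
a=np.radians(90+yaw);x=np.array([np.cos(a),np.sin(a),0]);z=np.array([0,0,-1.])
print(read_state()["joints"]);plan(T,R.from_matrix(np.c_[x,np.cross(z,x),z]))
```

```text
yellow [340.93333333 146.50666667] [639.8 -78.4] [15.5 87.2] guide y range -25.430239916395568 -9.968706541616857 x -54.94673042742924 32.2112129025268
fence? [376.3875  148.39375] [ 638.8 -181.2] [81.2 86. ] guide y range -161.06066403558248 -79.09105827785274 x -43.790074128801294 41.70960630900651
fence? [277.11688312 135.72727273] [671.5 104.2] [ 13.4 107.9] guide y range 160.45863373003291 174.101309867727 x -53.50515218698382 54.44981802321505
fence [670.17189756  96.07000327  12.        ] target [663.04394008  30.45603965 135.        ]
[-2.77390536e-02  2.59500857e-01 -4.28087388e-01 -1.81635034e-03
 -8.80719204e-01  2.70264123e+00]
shift [26.95  8.36  1.77] 7 x [3.85 1.19 0.25] | turn [  0.1  -0.1 -20.6] 3 x [ 0.04 -0.04 -6.87]
```

Request:
servo_tool --pt "0.3 3.9 1.2 0 0 0 0" --pt "0.3 3.9 1.2 0 0 0 0" --pt "0.3 3.9 1.2 0 0 0 0" --pt "0.3 3.9 1.2 0 0 0 0" --pt "0.3 3.9 1.2 0 0 0 0" --pt "0.3 3.8 1.2 0 0 0 0" --pt "0.3 3.7 1.2 0 0 0 0" --pt "0.3 0 0 0 0 0 -6.9" --pt "0.3 0 0 0 0 0 -6.9" --pt "0.3 0 0 0 0 0 -6.9" --pt "0.3 0 0 0 0 0 0" --pt "0.3 0 0 0 0 0 0"

```text
clock: 11.0
position: [661.7, 30.6, 147.7]
ee_rot: [0.745, 0.667, -0.002, -0.002]
contact_force: [0.4, 0.2, -1.3]
gripper_width: 38.4
```

```bash
cat > p.py <<'E'
from h import *
from bench import *
yaw=-6.2;G=np.array([653,-62,0.])
T=G+RG(yaw).apply([0,159-66,0]);T[2]=34.5
a=np.radians(90+yaw);x=np.array([np.cos(a),np.sin(a),0]);z=np.array([0,0,-1.])
print(read_state()["joints"]);plan(T,R.from_matrix(np.c_[x,np.cross(z,x),z]))
E
python3 p.py
```

```text
[ 0.28865401  0.52295644 -0.01258081 -0.00292582 -1.04088374  2.74532037]
shift [ 0.    0.2  11.31] 3 x [0.   0.07 3.77] | turn [-0.4 -0.  -0.1] 1 x [-0.35 -0.01 -0.05]
```

Request:
servo_tool --pt "0.3 0 0.1 3 0 0 0" --pt "0.3 0 0.1 3 0 0 0" --pt "0.3 0 0 3 0 0 0" --pt "0.3 0 0 1.5 0 0 0" --pt "0.3 0 0 0.5 0 0 0" --pt "0.3 0 0 0 0 0 0"

```text
clock: 11.6
position: [664.3, 30.5, 39.1]
ee_rot: [0.744, 0.668, -0.001, -0.002]
contact_force: [-0.0, -0.4, -2.0]
gripper_width: 38.7
```

Request:
servo_tool --pt "0.3 0 0 0.3 0 0 0" --pt "0.3 0 0 0.2 0 0 0" --pt "0.3 0 0 0 0 0 0"

```text
clock: 11.9
position: [664.4, 30.7, 35.0]
ee_rot: [0.744, 0.668, -0.0, -0.001]
contact_force: [-0.5, 0.2, -1.4]
gripper_width: 38.9
```

Now 0.1 cm lower, then release and back off.

Request:
servo_tool --pt "0.3 0 0 0.1 0 0 0" --pt "0.3 0 0 0 0 0 0" --pt "0.8 0 0 0 0 0 0" --pt "0.8 0 0 0 0 0 0" --pt "0.8 0 0 0 0 0 0" --pt "0.8 0 0 0 0 0 0" --pt "0.8 0 0 -2 0 0 0" --pt "0.8 0 0 -4 0 0 0" --pt "0.8 0 0 -4 0 0 0" --pt "0.8 0 0 -4 0 0 0" --pt "0.4 0 0 0 0 0 0" --pt "0 0 0 0 0 0 0"

```text
clock: 13.1
position: [664.9, 30.7, 174.7]
ee_rot: [0.744, 0.668, 0.001, -0.001]
contact_force: [-0.4, -0.1, -1.5]
gripper_width: 40.2
```

```bash
cat > q.py <<'E'
from h import *
from bench import *
import sys
yaw=-6.2;G=np.array([653,-62,0.]);fr=lambda P:RG(yaw).inv().apply(P-G)
s=read_state();print(np.round(s["joints"],3),np.round(s["position"],1),np.round(s["contact_force"],1))
for n,f in (("wrist",rayw),("top",ray)):
    g=get_image(n);im=g["image"];cv2.imwrite(f"pics/{n}_{sys.argv[1]}.png",im[:,:,::-1])
    for nm,lo,hi,z in(("blue",(105,130,40),(122,255,255),42),("yellow",(20,110,50),(34,255,255),92)):
        for c in blobs(mask(im,lo,hi),60):
            P=onz(g,c,z,f);q=fr(P)
            if abs(q[:,0].mean())>70 or abs(q[:,1].mean())>190:continue
            r=cv2.minAreaRect(q[:,:2].astype(np.float32));b=cv2.boxPoints(r);e=max([b[1]-b[0],b[2]-b[1]],key=np.linalg.norm)
            print(n,nm,c.mean(0).round(),"guide ctr",np.round(r[0],1),np.round(r[1],1),"ang",round(np.degrees(np.arctan2(e[1],e[0]))%180,1),"y",q[:,1].min().round(1),q[:,1].max().round(1))
E
python3 q.py a
```

```text
[ 0.287  0.502  0.024 -0.003 -1.093  2.749] [664.9  30.7 174.7] [-0.4 -0.1 -1.5]
wrist blue [313. 194.] guide ctr [ 0.7 94.1] [36.9 97.3] ang 90.3 y 45.4 142.7
wrist yellow [313. 306.] guide ctr [1.  7.3] [60.3 74.7] ang 179.8 y -22.9 37.4
top blue [313. 142.] guide ctr [-1.5 65.6] [49.  40.8] ang 89.5 y 41.1 90.1
top blue [291. 139.] guide ctr [ -0.5 125.5] [41.3 24.6] ang 0.7 y 113.2 137.9
top yellow [341. 146.] guide ctr [-10.3 -17.5] [15.8 89.2] ang 180.0 y -25.4 -9.6
```

View pics/wrist_a.png

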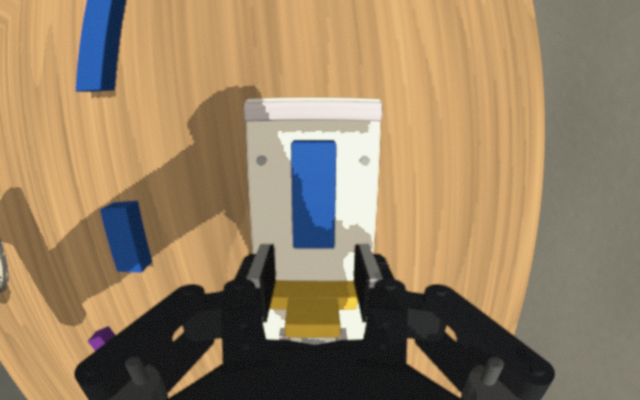

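The block lies square (0.3° off), 0.7 mm off the middle line and 65 mm from the fence. Now the shut fingers go down behind the tab.

Request:
servo_tool --pt "0 -3 0 0 0 0 0" --pt "0 -4 0 0 0 0 0" --pt "0 -4 0 0 0 0 0" --pt "0 -3.4 0 0 0 0 0" --pt "0 0 0 0 0 0 0" --pt "0 0 0 3 0 0 0" --pt "0 0 0 4 0 0 0" --pt "0 0 0 3 0 0 0" --pt "0 0 0 0 0 0 0"

```text
clock: 14.1
position: [644.7, -112.0, 66.5]
ee_rot: [0.744, 0.668, -0.006, -0.006]
contact_force: [-0.9, -0.1, -1.1]
gripper_width: -0.1
```

```bash
python3 -c "
from h import *
from bench import *
s=read_state();print(RG(-6.2).inv().apply(s['position']-np.array([653,-62,0])),s['contact_force'])
plan(np.array([653,-62,0])+RG(-6.2).apply([0,-50,74]),R.from_quat(s['ee_rot']))"
```

```text
[ -2.86661789 -50.56822171  66.54563072] [-0.92209517 -0.08397464 -1.13223208]
shift [ 0.06  0.27 -0.75] 1 x [ 0.06  0.27 -0.75] | turn [0. 0. 0.] 1 x [0. 0. 0.]
```

Request:
servo_tool --pt "0 0.7 0.2 -0.4 0 0 0" --pt "0 0.8 0 0 0 0 0" --pt "0 0.8 0 0 0 0 0" --pt "0 0.8 0 0 0 0 0" --pt "0 0.8 0 0 0 0 0" --pt "0 0.8 0 0 0 0 0" --pt "0 0 0 0 0 0 0"

```text
clock: 14.8
position: [655.7, -64.5, 77.2]
ee_rot: [0.743, 0.669, -0.001, -0.002]
contact_force: [0.1, 0.5, -0.8]
gripper_width: 0.1
```

```bash
python3 q.py b;  python3 -c "
from h import *
from bench import *
s=read_state();print(RG(-6.2).inv().apply(s['position']-np.array([653,-62,0])),s['contact_force'])"
```

```text
[ 0.146  0.588 -0.095 -0.003 -0.891  2.893] [655.7 -64.5  77.2] [ 0.1  0.5 -0.8]
wrist blue [311.  81.] guide ctr [ 0.9 89.2] [38.  91.9] ang 90.0 y 43.3 135.2
wrist yellow [310. 221.] guide ctr [ 0.9 26.8] [33.4 64.4] ang 180.0 y 10.1 43.4
top blue [307. 144.] guide ctr [-4. 84.] [85.7 35.7] ang 89.7 y 41.1 126.8
top yellow [328. 151.] guide ctr [-30.2  14.7] [50.6 14.9] ang 1.2 y 7.5 22.5
[ 2.51907386 -2.94501465 76.54868234] [ 0.00835179  0.22721904 -0.26101095]
```

Request:
servo_tool --pt "0 0.6 0 0 0 0 0" --pt "0 0.6 0 0 0 0 0" --pt "0 0.6 0 0 0 0 0" --pt "0 0.6 0 0 0 0 0" --pt "0 0.5 0 0 0 0 0" --pt "0 0.2 0 0 0 0 0" --pt "0 0 0 0 0 0 0"

```text
clock: 15.6
position: [659.3, -34.6, 77.0]
ee_rot: [0.743, 0.669, -0.001, -0.002]
contact_force: [-0.3, -1.4, -0.4]
gripper_width: -0.2
```

Request:
servo_tool --pt "0 0.2 0 0 0 0 0" --pt "0 0.1 0 0 0 0 0" --pt "0 0 0 0 0 0 0"

```text
clock: 15.9
position: [659.7, -32.3, 77.2]
ee_rot: [0.744, 0.669, -0.001, -0.001]
contact_force: [-0.4, -2.5, -1.3]
gripper_width: -0.0
```

```bash
python3 q.py c;  python3 -c "
from h import *
from bench import *
s=read_state();print(RG(-6.2).inv().apply(s['position']-np.array([653,-62,0])),s['contact_force'])"
```

```text
[ 1.950e-01  5.900e-01 -9.100e-02 -2.000e-03 -8.920e-01  2.842e+00] [659.7 -32.3  77.2] [-0.4 -2.5 -1.3]
wrist blue [310. 105.] guide ctr [  0.9 108.1] [38.4 97.4] ang 90.2 y 59.4 156.9
wrist yellow [309. 222.] guide ctr [ 1.1 58.9] [64.3 33.6] ang 0.1 y 42.1 75.7
top blue [300. 143.] guide ctr [ -3.8 106.9] [38.  97.5] ang 91.8 y 57.8 155.3
[ 3.46602945 30.28581186 77.20592062] [-0.10673527 -3.17746696 -1.38782293]
```

Request:
servo_tool --pt "0 0.1 0 0 0 0 0" --pt "0 0.1 0 0 0 0 0" --pt "0 0 0 0 0 0 0"

```text
clock: 16.3
position: [660.0, -30.2, 77.2]
ee_rot: [0.744, 0.669, -0.001, -0.001]
contact_force: [-0.3, -3.2, -2.5]
gripper_width: 0.1
```

Request:
servo_tool --pt "0 0.1 0 0 0 0 0" --pt "0 0 0 0 0 0 0"

```text
clock: 16.5
position: [660.1, -29.2, 77.2]
ee_rot: [0.744, 0.669, -0.001, -0.001]
contact_force: [0.5, -3.8, -2.3]
gripper_width: -0.2
```

Request:
servo_tool --pt "0 0.1 0 0 0 0 0" --pt "0 0 0 0 0 0 0"

```text
clock: 16.7
position: [660.0, -29.2, 77.2]
ee_rot: [0.744, 0.669, -0.001, -0.001]
contact_force: [0.4, -5.5, -2.2]
gripper_width: -0.1
```

Request:
servo_tool --pt "0 0.1 0 0 0 0 0" --pt "0 0.1 0 0 0 0 0" --pt "0 0 0 0 0 0 0"

```text
clock: 17.0
position: [660.0, -29.1, 77.2]
ee_rot: [0.744, 0.668, -0.002, -0.001]
contact_force: [0.5, -11.5, -2.6]
gripper_width: -0.3
```

```bash
python3 q.py d
```

```text
[ 2.010e-01  5.910e-01 -9.100e-02  1.000e-03 -8.930e-01  2.833e+00] [660.  -29.1  77.2] [  0.5 -11.5  -2.6]
wrist blue [310. 105.] guide ctr [  1.1 111.2] [38.8 97.4] ang 90.1 y 62.5 159.9
wrist yellow [309. 222.] guide ctr [ 1.1 62.1] [64.3 33.6] ang 0.1 y 45.2 78.9
top blue [299. 142.] guide ctr [ -3.7 109.7] [38.  97.4] ang 91.1 y 60.7 158.2
```

View pics/wrist_d.png

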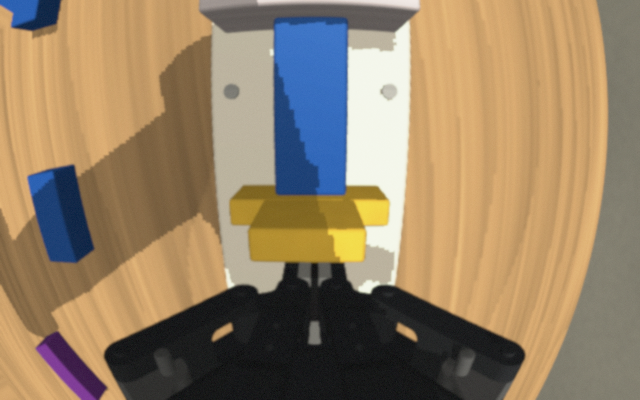

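Wrist view: the block, from (311,20) to (311,195), sits square between fence and stop, and the push stalled at 11 N. I back off and go to the knob.

Request:
servo_tool --pt "0 -0.7 0 0 0 0 0" --pt "0 -1.3 0 0 0 0 0" --pt "0 0 0 -3 0 0 0" --pt "0 0 0 -4.5 0 0 0" --pt "0.3 0 0 -4.5 0 0 0" --pt "0.6 0 0 0 0 0 0" --pt "0.8 0 0 0 0 0 0"

```text
clock: 17.8
position: [659.3, -45.9, 199.4]
ee_rot: [0.744, 0.669, 0.002, -0.001]
contact_force: [-0.3, -0.2, -1.1]
gripper_width: 42.8
```

Run:
```python
from h import *
from bench import *
yaw=-6.1;G=np.array([653,-62,0.]);kg=G+RG(yaw).apply([-13.8,-120,82]);Rk=Rknob(yaw,.35)
z=Rk.as_matrix()[:,2];T=kg-z*115;print(read_state()["joints"],T);plan(T,Rk)
```

```text
[ 1.73484576e-01  4.74319254e-01  4.23789713e-02 -2.84952986e-03
 -1.13678756e+00  2.86323130e+00] [ 560.93863414 -172.84479387  176.20248509]
shift [-13.67  -8.44   2.27] 4 x [-3.42 -2.11  0.57] | turn [-30.2  22.   70.4] 10 x [-3.02  2.2   7.04]
```

Run:
```python
from h import *
plan([556.5,-183.5,192.3],R.from_quat([.952,.101,.29,.023]))
```

```text
shift [-14.77  -8.77   0.66] 4 x [-3.69 -2.19  0.16] | turn [-26.2  24.6  69.6] 10 x [-2.62  2.46  6.96]
```

Request:
servo_tool --pt "0.9 -3.7 -2.2 0.1 0 0 0" --pt "0.9 -3.7 -2.2 0.1 0 0 0" --pt "0.9 -3.7 -2.2 0.1 0 0 0" --pt "0.9 -3.7 -2.2 0.1 0 0 0"

```text
clock: 18.2
position: [553.5, -184.9, 191.8]
ee_rot: [0.743, 0.669, -0.001, -0.003]
contact_force: [0.0, -0.1, 0.1]
gripper_width: 76.9
```

Request:
servo_tool --pt "0.9 0 0 0 -2.62 2.46 6.96" --pt "0.9 0 0 0 -2.62 2.46 6.96" --pt "0.9 0 0 0 -2.62 2.46 6.96" --pt "0.9 0 0 0 -2.62 2.46 6.96" --pt "0.9 0 0 0 -2.62 2.46 6.96" --pt "0.9 0 0 0 -2.62 2.46 6.96" --pt "0.9 0 0 0 -2.62 2.46 6.96" --pt "0.9 0 0 0 -2.62 2.46 6.96" --pt "0.9 0 0 0 -2.62 2.46 6.96" --pt "0.9 0 0 0 -2.62 2.46 6.96" --pt "0.9 0 0 0 0 0 0"

```text
clock: 19.3
position: [552.2, -183.3, 190.4]
ee_rot: [0.953, 0.101, 0.284, 0.023]
contact_force: [0.8, -0.2, -0.6]
gripper_width: 76.9
```

```bash
python3 k.py
python3 - <<'E'
from h import *
plan([627.7,-179.5,81.3],R.from_quat([.952,.102,.287,.021]))
E
```

```text
[-0.074  0.173 -0.506 -0.174 -0.319  2.006] [ 0.8 -0.2 -0.6] [-0.04  1.15  0.02]
k 0.3538987505287391
shift [ 0.33 -0.06 13.54] 4 x [ 0.08 -0.02  3.39] | turn [-4.5  0.8 -0. ] 1 x [-4.55  0.77 -0.03]
red [310. 195.] [-0.3  2.3] [60.9 17. ] knob 0.35004863
shift [ 0.19 -0.19 13.29] 3 x [ 0.06 -0.06  4.43] | turn [0.2 0.2 0.1] 1 x [0.22 0.25 0.15]
```

Request:
servo_tool --pt "0.9 0.1 -0.1 3.5 0 0 0" --pt "0.9 0.1 -0.1 3.5 0 0 0" --pt "0.9 0 0 3.5 0 0 0" --pt "0.9 0 0 2.8 0 0 0" --pt "0.9 0 0 0 0 0 0" --pt "0.9 0 0 0 0 0 0"

```text
clock: 19.95
position: [630.4, -180.8, 82.9]
ee_rot: [0.952, 0.102, 0.286, 0.023]
contact_force: [0.0, -0.6, -0.1]
gripper_width: 76.5
```

```bash
python3 k.py
```

```text
[-0.072  0.442 -0.395 -0.34  -0.162  2.175] [ 0.  -0.6 -0.1] [-0.04  1.11 -0.04]
k 0.35293640055962927
shift [-0.34 -0.14  0.26] 1 x [-0.34 -0.14  0.26] | turn [-4.5  0.5 -0. ] 1 x [-4.52  0.52 -0.02]
red [305. 278.] [1.4 2.6] [66.9 17.2] knob 0.34581196
```

Request:
servo_tool --pt "0.9 -0.3 -0.2 0.1 0 0 0" --pt "0.5 0 0 0 0 0 0" --pt "0 0 0 0 0 0 0" --pt "0 0 0 0 0 0 0" --pt "0 0 0 0 0 0 0" --pt "0 0 0 0 0 0 0" --pt "0 0 0 0 0 0 0" --pt "0 0 0 0 0 0 0"

```text
clock: 20.8
position: [627.2, -177.9, 82.2]
ee_rot: [0.952, 0.102, 0.287, 0.021]
contact_force: [-6.0, 8.8, 9.6]
gripper_width: 15.6
```

Request:
servo_tool --pt "0 0 0 0 0 0 6" --pt "0 0 0 0 0 0 6" --pt "0 0 0 0 0 0 6" --pt "0 0 0 0 0 0 6" --pt "0 0 0 0 0 0 6" --pt "0 0 0 0 0 0 6"

```text
clock: 21.4
position: [627.0, -179.5, 82.1]
ee_rot: [0.937, -0.199, 0.28, -0.068]
contact_force: [-7.0, 2.3, 8.1]
gripper_width: 15.4
```

```bash
python3 k.py
```

```text
[-0.073  0.439 -0.398 -0.358 -0.161  1.56 ] [-7.   2.3  8.1] [-0.38  1.4  -0.06]
k 0.9848723076350209
shift [-0.01  0.08  0.38] 1 x [-0.01  0.08  0.38] | turn [-3.5  3.1 -0.1] 1 x [-3.48  3.06 -0.09]
red [314. 272.] [1.9 0.1] [16.1 67.1] knob 0.97314674
```

Request:
servo_tool --pt "0 0 0 0 0 0 5" --pt "0 0 0 0 0 0 5" --pt "0 0 0 0 0 0 4" --pt "0 0 0 0 0 0 2" --pt "0 0 0 0 0 0 0" --pt "0 0 0 0 0 0 0"

```text
clock: 22.05
position: [626.6, -180.1, 81.9]
ee_rot: [0.9, -0.327, 0.268, -0.106]
contact_force: [-8.4, -0.1, 8.0]
gripper_width: 15.1
```

```bash
python3 k.py
```

```text
[-0.074  0.439 -0.399 -0.357 -0.162  1.285] [-8.4 -0.1  8. ] [-0.61  1.77 -0.43]
k 1.2612694168882097
shift [0.02 0.   0.38] 1 x [0.02 0.   0.38] | turn [-2.5  3.9 -0.1] 1 x [-2.47  3.91 -0.08]
red [314. 271.] [ 1.4 -1.2] [16.3 67.2] knob 1.2487899
```

Tight at about 1.25. Release and retreat.

Request:
servo_tool --pt "0.6 0 0 0 0 0 0" --pt "0.6 0 0 0 0 0 0" --pt "0.6 0 0 0 0 0 0" --pt "0.6 0 0 0 0 0 0" --pt "0.6 0 0 -2 0 0 0" --pt "0.6 0 0 -4 0 0 0" --pt "0.6 0 0 -4 0 0 0" --pt "0.6 0 0 -4 0 0 0" --pt "0.6 0 0 0 0 0 0" --pt "0.6 0 0 0 0 0 0"

```text
clock: 23.1
position: [550.6, -182.0, 198.9]
ee_rot: [0.9, -0.326, 0.269, -0.106]
contact_force: [-0.2, -0.1, -0.7]
gripper_width: 51.2
```

```bash
python3 k.py; python3 q.py e
```

```text
[-0.073  0.157 -0.503 -0.174 -0.33   1.096] [-0.2 -0.1 -0.7] [-0.03  1.16  0.05]
k 1.2610845574290175
shift [-0.08  0.12 14.34] 4 x [-0.02  0.03  3.59] | turn [-2.6  3.8 -0.1] 1 x [-2.56  3.79 -0.08]
red [315. 198.] [-0.5  0.4] [17.5 61.4] knob 1.2527951
red [585. 142.] [-112.7 -276.3] [107.7  72.1] knob 0.05672717
[-0.073  0.16  -0.504 -0.174 -0.33   1.096] [ 550.6 -181.9  197.6] [ 0.4 -0.5  0.5]
wrist blue [196. 291.] guide ctr [-21.3  85.5] [31.3  8.2] ang 72.2 y 69.8 100.4
wrist blue [168. 283.] guide ctr [ 11.2 134.3] [47.2 19.2] ang 80.4 y 111.6 157.9
wrist yellow [197. 260.] guide ctr [-8.5 27.2] [70.3 61.2] ang 85.0 y -8.4 59.8
top blue [297. 140.] guide ctr [ -1.7 109.8] [97.5 40.8] ang 89.8 y 61.0 158.5
top yellow [317. 143.] guide ctr [-10.3  50.3] [15.9 89.3] ang 179.5 y 42.4 58.3
```

View pics/wrist_e.png

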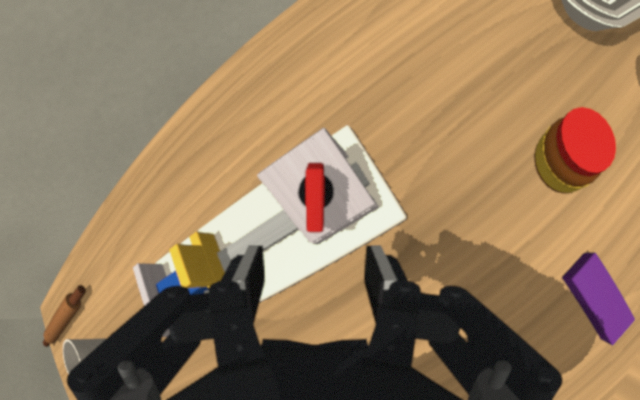

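The knob reads 1.25, and the bar at (315,198) is free of the fingers. In the top view the block centre is 49.2 mm from the fence face. It lies square to 0.2°, and the stop moved 67.8 mm, from -17.5 to 50.3, which gives a gap of about 100.7 mm. Handing in.

```bash
python3 -c "
from bench import *
print(job_done(),read_state()['clock'])"
```

```text
the job is handed in; nothing more can be done
the job is handed in; nothing more can be done
```

The guide is set to 100 mm and the job is handed in; the interface gives no verdict. I turned the knob counter-clockwise to about 0.35 rad and laid the 100 mm block on the board. Then I pushed the stop up until it stalled at about 11 N, turned the knob clockwise to about 1.25 rad and backed the arm off.

Last checks, all from camera images:

| Check | Measured | Required |
|---|---|---|
| Block centre to fence face | about 49 mm | 47 to 53.5 mm |
| Block off the middle line | about 2 mm | within 30 mm |
| Block square to the fence | about 0.2° | within 0.06 rad (3.4°) |
| Stop-to-fence gap | about 100.7 mm | 97.5 to 103 mm |
| Knob | about 1.25 rad | above 1.05 rad |

- **Arm tilt:** joint 5 sat at its range limit at the knob, so the tool was tilted 4 to 5° off the knob's axis. The knob still turned both ways with wrist forces under about 25 N.
- **Camera agreement:** with the fingers over the guide, the wrist and top views disagreed by up to about 5 mm on the block's position, because the fingers and shadows hid part of it. The table uses the clear final top view, plus the wrist view for the knob.
- **Not measured:** I did not re-measure the other blocks, cup, bottle and jar at the end. The only contacts I made were with the knob, the 100 mm block and the stop.

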